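# Level the counter shelf with a spirit level

## Task

Level the little counter shelf: take the spirit level from the chopping board, lay it lengthwise on the free part of the shelf and gently press it down flat. Then let go of it and turn the black knob of the levelling foot until the bubble sits between the two lines. Finally press on the level again with about a kilogram's push and finish while still pressing it, bubble between the lines; leave the crockery, jars and bottles where they stand.

Things in the scene. Friction and masses are not known exactly. Their poses are not given: they have to be found in the camera images.
- level: Spirit level: aluminium bar 180 long (x) x 30 wide (y) x 36 tall, 0.26 kg, origin at the centre of its underside, z up. In the middle of its top lies a yellow-green vial between two black blocks: that part is 76 long, 22 wide and 46 mm above the underside. Press on the flat top beyond it, 40 to 90 mm from the middle. Starts on the chopping board, long side about along world y (within 0.6 rad).
- bubble (a joint): Pale bubble (14 mm long) in the 64 mm vial: m from the vial's middle, positive towards the level's +x end. It goes to the higher end, 10 mm per degree of tilt (0.573 m per rad), stops at 0.022, settles in 1 s. Two black lines stand 11 mm either side of the middle: within 0.004 of 0 the bubble is between them.
- shelf_spot (a point): Middle of the free part of the shelf's top, z normal to the board. The shelf is a white board 340 long (this y) x 150 wide (x) x 18 thick, top about 60 mm above the counter. The free part runs 135 mm towards -y (the end on fixed legs, about which the board tips) and 145 mm towards +y, where the knob's flange begins.
- knob_grip (a point): Grip point of the levelling foot's black knob, on its axis, 26 mm above the board, 170 mm from shelf_spot along that +y. The knob is an upright bar 46 long (this x) x 14 thick (this y), from 10 to 36 mm above the board, on a flange 40 across and 6 high; pinch it across y.
- chop: Wooden chopping board fixed to the counter, 240 (x) x 340 (y) x 16 mm, origin at the centre of its underside. It and the shelf stand left and right, either way round.
- spice_jar: Leave alone: glass spice jar with a steel lid, 42 mm across, 85 mm tall, standing on the chopping board's far part. Origin at the centre of its underside.
- egg_cup: Leave alone: white egg cup, 44 mm across, 50 mm tall, standing on the chopping board's far part. Origin at the centre of its underside.
- pepper_mill: Leave alone: dark wooden pepper mill, 48 mm across, 145 mm tall, on the counter. Origin at the centre of its underside.
- mug: Leave alone: white mug, 80 mm across, 90 mm tall, on the counter. Origin at the centre of its underside.
- oil: Leave alone: green oil bottle, 60 mm across, 200 mm tall, on the counter. Origin at the centre of its underside.
- shelf: Shelf's fixed legs; origin on the counter under the board's centre, y along it to the knob. Knob clockwise seen from above raises the knob's end: 0.013 rad of tilt per rad of turn (about 7.5 mm of bubble). Stiff (0.15 N m), stays where left, also when the shelf is pressed. At first the knob's end is low, 1.5 to 2.8 rad short of level; the stop is 3.3 rad past level.
Not all that is in view belongs to the job. Of the things like the level, leave any that is blue or red; of the rest the larger one is meant.

How it is judged:
By the outcome, as a careful person would: the job done as asked, in the order asked, and still so for the second after the job is handed in, while the arm keeps its last pose, push and grip.
It also fails if it takes over 72 s, if anything falls off the work surface, if the arm or the gripper's body presses on something with over 40 N, if the wrist force passes 120 N, or if a joint passes its speed limit or range.

## Robot

A 6-joint arm with a two-finger parallel gripper is mounted at the origin on the work surface. World frame = base frame: x ahead of the robot, y to its left, z up, the work surface at z = 0. Lengths are in m, angles in degrees, forces in N, time in s.
With the tool pointing down it reaches from about 0.4 to 0.825 m from the base axis. Payload 7 kg.
Tool frame: the origin (TCP) lies between the finger pads; the fingertips stand 25 mm ahead of it and the grasp point (between the pads) lies 6 mm ahead of it; z points along the fingers, y is the line along which they close (so a half turn about z gives the same grasp; the last joint's range is limited). The gripper opens to 88 mm and grips with 3 to 60 N. Pads are 19 mm wide; open, the fingers measure 130 mm over their backs; the gripper's body (78 mm by 193 mm) begins 47 mm behind the grasp point.
Start: joints at [-59.353, 20.546, 0.682, 0, -70.136, -16.507], TCP at [0.165, -0.655, 0.252] pointing down, gripper open.
Joint ranges: [-176.03, 176.03], [-82.01, 121.73], [-58.28, 71.71], [-173.87, 95.51], [-174.79, -0.11], [-173.66, 173.66]. Speed limits (degrees/s): [136.94, 136.94, 172.46, 180, 180, 180].

## Interface

Orientations are given as [roll, pitch, yaw] about the fixed x, y, z axes, in that order (R = Rz(yaw) Ry(pitch) Rx(roll)).
In Python, from plant import status, optics, job gives the robot as it stands. The module is installed in compiled form; this text tells all that it offers.
- The arm moves only by the tool tcp_steps, called as name(argument=value, ...) on one line, values as JSON. Schema: {"type":"object","properties":{"motion":{"type":"array","items":{"type":"array","prefixItems":[{"type":"array","items":{"type":"number"},"minItems":3,"maxItems":3},{"type":"number"},{"type":"number"}],"minItems":3,"maxItems":3},"minItems":1,"maxItems":8},"only":{"type":"string"},"quiet":{"type":"boolean"},"lines":{"type":"string"}},"required":["motion"],"additionalProperties":false}. motion is a list of rows, 1 to 8 of them, each written [[dx, dy, dz], turn, opening]: dx, dy, dz in normalised numbers (1 is 1 m), then a turn about the tool's z in normalised numbers (1 is 180 degrees), then the finger opening in m; each row is the pose to reach, as a shift and turn from the pose commanded when the call began, along the tool's axes at that moment; what a row does not reach only later rows make up. A row lasts 1/8 s, in which the tool goes at most 0.0625 m and 10.7 degrees, less where a joint would pass 70% of its speed; a pose out of reach is approached as far as the arm can. The fingers move at their own pace and stop on an object; the grip force is fixed at half the most. Time passes only in rows, so rows that do not move let the fingers close. The tool returns the time, the measured TCP pose, the force, the opening and the grip force at its end. only (a regular expression) keeps the lines of the reply that match it, lines (a string "A,B") keeps lines A to B, and quiet returns only ok. Input that does not fit is refused with a message, and nothing moves.
- status.get_obs(): the state, without advancing time (a new reading comes with each control period).
- optics.snapshot(name): name is "scene" or "side" or "wrist"; returns a dict with "frame" (384x512x3 uint8, red, green, blue), "z_map" (384x512 float32, m along the optical axis (not along the pixel's ray), 0 where there is no reading), "fovy" (degrees; the focal length in pixels is half the picture's height over the tangent of half this angle, whatever the lens; pixels are square), "cx", "cy" (the principal point, pixels), "k1" (the pictures are not rectified: a ray, as slopes to the right and down, at radius r is drawn at 1 + k1 r^2 times it, then the intrinsics apply), "R" (3x3) and "t" (3): a world point X has camera coordinates R X + t; the wrist camera has in their place "T_tool_cam" (4x4, takes a point from camera to tool coordinates, whose origin is the TCP and whose axes are the flange's). Camera axes: x right, y down, z forward; pixel columns grow to the right and rows downward; lengths in m; the calibration is good to about 2 mm. A picture is of the moment at which its call begins: read the wrist's pose just before it.
- job.close_job(): hands the job in; it is judged then, once.
The state is a dict: "clock": time; "joint_pos": joint angles; "qvel": joint speeds; "tau": joint torques, N m; "tool_pos": TCP position; "orientation": TCP orientation; "force": force on the tool from outside, world axes, zero at the start; "moment": the same for the moment, N m; "opening": finger opening in m; "gripper_force": force on a finger pad.
Only numpy, scipy, OpenCV 4.12 (cv2) and the standard library are available. Lean on these libraries where they do the work, as an engineer would, in place of code of your own. Each camera call takes 0.05 s, during which the arm holds its last target. There are 200 camera calls.

## Working session

There is one attempt and no reset: what is moved stays moved. The work goes in short steps, Python scripts to look and compute and a tool call to move; the robot and the scene stay as the last step left them, time stands still between calls to the robot, and variables do not carry over. Pictures are saved under pics/ and viewed, at most 10 in all, crops included, and the job is handed in when it is done.

```bash
mkdir -p pics; cat > h.py <<'E'
import numpy as np, cv2
from plant import status, optics, job
from scipy.spatial.transform import Rotation as Ro
def toolT(o=None):
    o=o or status.get_obs(); T=np.eye(4); T[:3,:3]=Ro.from_euler('xyz',o['orientation'],degrees=True).as_matrix(); T[:3,3]=o['tool_pos']; return T
def snap(n):
    T=toolT(); s=optics.snapshot(n)
    if n=='wrist': s['W']=T@s['T_tool_cam']
    else:
        W=np.eye(4); W[:3,:3]=s['R'].T; W[:3,3]=-s['R'].T@s['t']; s['W']=W
    s['f']=192/np.tan(np.radians(s['fovy']/2)); return s
def slopes(s,uv):
    K=np.array([[s['f'],0,s['cx']],[0,s['f'],s['cy']],[0,0,1.]])
    return cv2.undistortPoints(np.array(uv,float).reshape(-1,1,2),K,np.array([s['k1'],0,0,0.])).reshape(-1,2)
def plane(s,uv,z):
    d=np.c_[slopes(s,uv),np.ones(len(np.reshape(uv,(-1,2))))]@s['W'][:3,:3].T; c=s['W'][:3,3]
    return c+d*((z-c[2])/d[:,2])[:,None]
def cloud(s):
    v,u=np.mgrid[:384,:512]; a=slopes(s,np.c_[u.ravel(),v.ravel()]); z=s['z_map'].ravel()
    return (np.c_[a*z[:,None],z]@s['W'][:3,:3].T+s['W'][:3,3]).reshape(384,512,3)
def save(s,name): cv2.imwrite('pics/'+name,s['frame'][...,::-1])
E
python3 - <<'E'
from h import *
print(status.get_obs())
a=snap('scene');b=snap('side');w=snap('wrist')
for s in(a,b,w):print(s['fovy'],s['k1'],s['W'].round(3).tolist())
cv2.imwrite('pics/a.png',cv2.resize(a['frame'][...,::-1],(768,576)))
save(b,'b.png')
E
```

```text
{'clock': 0.0, 'joint_pos': array([-5.93533602e+01,  2.05925334e+01,  6.33391246e-01, -1.87748885e-02,
       -7.01384028e+01, -1.65066291e+01]), 'qvel': array([ 0.02710856, -0.01834188,  0.06970927,  0.08220264, -0.02642443,
        0.01798534]), 'tau': array([-2.65424587e-04, -5.82715845e+01,  2.93067706e+01,  6.99767411e+00,
        6.96237505e-03, -1.49798116e-04]), 'tool_pos': array([ 0.16474643, -0.65410955,  0.25061161]), 'orientation': array([ 1.79901460e+02, -1.07954530e-02, -1.65866374e+02]), 'force': array([-0.59770724, -0.13916438,  0.00721137]), 'moment': array([0.02861525, 0.00264156, 0.01414283]), 'gripper_force': 0.0, 'opening': 0.08786505136029409}
52.40473381252352 -0.09928758510579355 [[0.146, 0.774, -0.616, 1.327], [0.989, -0.113, 0.092, -0.061], [0.002, -0.623, -0.782, 1.107], [0.0, 0.0, 0.0, 1.0]]
49.72159295050494 -0.13127484342226087 [[-0.991, -0.094, 0.094, 0.428], [-0.133, 0.628, -0.766, 0.966], [0.013, -0.772, -0.635, 0.839], [0.0, 0.0, 0.0, 1.0]]
70.27209197194088 -0.05068834304624706 [[-0.245, 0.936, 0.254, 0.097], [0.97, 0.236, 0.066, -0.671], [0.002, 0.262, -0.965, 0.384], [0.0, 0.0, 0.0, 1.0]]
```

View pics/a.png

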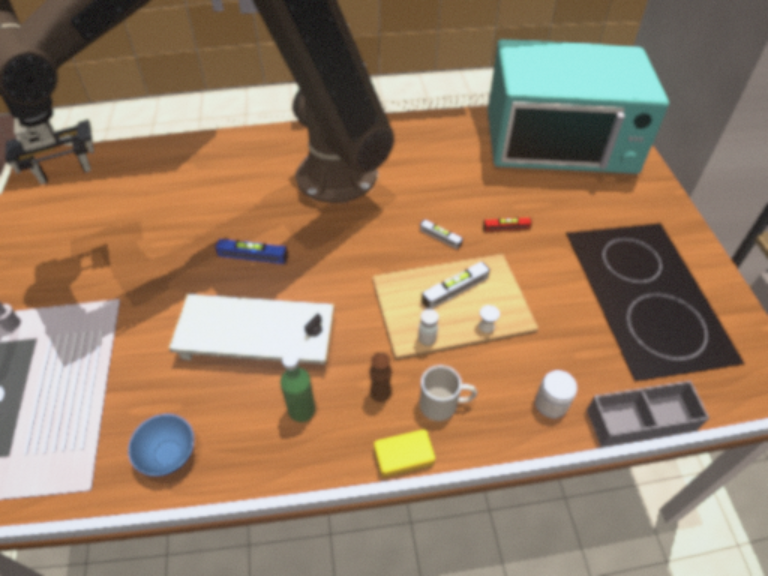

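View pics/b.png

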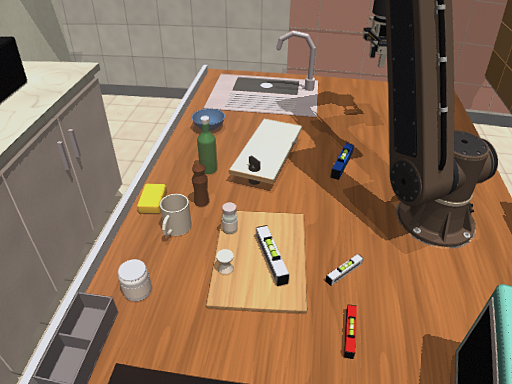

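The pictures show four level-like things. In the scene view (768x576) they are blue at (252,251), red at (508,223), small silver at (441,233), and large silver on the chopping board at (456,284). The blue and red ones are excluded, so the larger silver one on the board is meant. In the same view the shelf is at (253,330) and its knob at (314,325), towards world +y. I'll confirm the choice in a crop and measure positions.

```bash
cat > m.py <<'E'
from h import *
from sys import argv
crops=[]
for n in('scene','side'):
    s=snap(n);P=cloud(s);f=s['frame'].astype(int)
    hsv=cv2.cvtColor(s['frame'],cv2.COLOR_RGB2HSV)
    x,y,z=P[...,0],P[...,1],P[...,2]; ok=s['z_map']>0
    # level top, on board
    u0,v0=(304,190) if n=='scene' else (271,254)
    box=np.zeros((384,512),bool); box[v0-40:v0+40,u0-40:u0+40]=1
    m=(ok&box&(z>.038)&(z<.06)).astype(np.uint8)
    k,l,st,c=cv2.connectedComponentsWithStats(m)
    for i in range(1,k):
        if st[i,4]>100:
            q=P[l==i]; r=cv2.minAreaRect((q[:,:2]*1000).astype(np.float32)); print(n,'level',st[i,4],r,np.median(q[:,2]),'px',c[i])
    # shelf
    u0,v0=(168,220) if n=='scene' else (266,150)
    box[:]=0; box[v0-45:v0+45,u0-65:u0+65]=1
    m=(ok&box&(hsv[...,1]<60)&(hsv[...,2]>150)&(z>.045)&(z<.075)).astype(np.uint8)
    k,l,st,c=cv2.connectedComponentsWithStats(m); i=1+np.argmax(st[1:,4])
    q=P[l==i]; r=cv2.minAreaRect((q[:,:2]*1000).astype(np.float32)); A=np.c_[q[:,:2],np.ones(len(q))]
    print(n,'shelf',st[i,4],r,'plane',np.linalg.lstsq(A,q[:,2],rcond=None)[0])
    cn=max(cv2.findContours((l==i).astype(np.uint8),0,2)[0],key=cv2.contourArea).reshape(-1,2)
    print('  ray rect',cv2.minAreaRect((plane(s,cn,.06)[:,:2]*1000).astype(np.float32)))
    m=(ok&box&(f.max(2)<60)&(z>.06)&(z<.11)).astype(np.uint8)
    k,l,st,c=cv2.connectedComponentsWithStats(m)
    for i in range(1,k):
        if st[i,4]>15:
            q=P[l==i]; t=q[q[:,2]>q[:,2].max()-.008]; print(n,'knob',st[i,4],c[i],q.mean(0),q[:,2].max(),cv2.minAreaRect((t[:,:2]*1000).astype(np.float32)))
    if n=='side': cv2.imwrite('pics/crop.png',cv2.resize(s['frame'][200:360,200:400,::-1],(800,640))[:600])
E
python3 m.py
```

```text
scene level 410 ((482.652587890625, 240.19595336914062), (33.681365966796875, 185.1776123046875), 23.827457427978516) 0.05240663550261038 px [303.08780488 188.92926829]
scene shelf 3675 ((546.7003784179688, -234.2355194091797), (341.2936706542969, 154.00723266601562), 77.44979095458984) plane [-0.00515496 -0.02489177  0.05414012]
  ray rect ((550.8311157226562, -234.21849060058594), (344.1673278808594, 152.65802001953125), 76.66372680664062)
side level 643 ((479.34454345703125, 240.46060180664062), (31.780345916748047, 183.7071533203125), 25.236520767211914) 0.05257257647241065 px [272.33437014 253.58009331]
side shelf 2235 ((544.236083984375, -235.90631103515625), (340.85955810546875, 150.061279296875), 77.96417236328125) plane [-0.004722   -0.02586007  0.05445326]
  ray rect ((543.2003784179688, -232.34646606445312), (347.5171203613281, 149.29876708984375), 78.33257293701172)
side knob 105 [253.92380952 163.27619048] [ 0.57345606 -0.09477301  0.07781563] 0.0928261880064658 ((573.9195556640625, -98.89927673339844), (10.923763275146484, 46.41699981689453), 42.307762145996094)
```

View pics/crop.png

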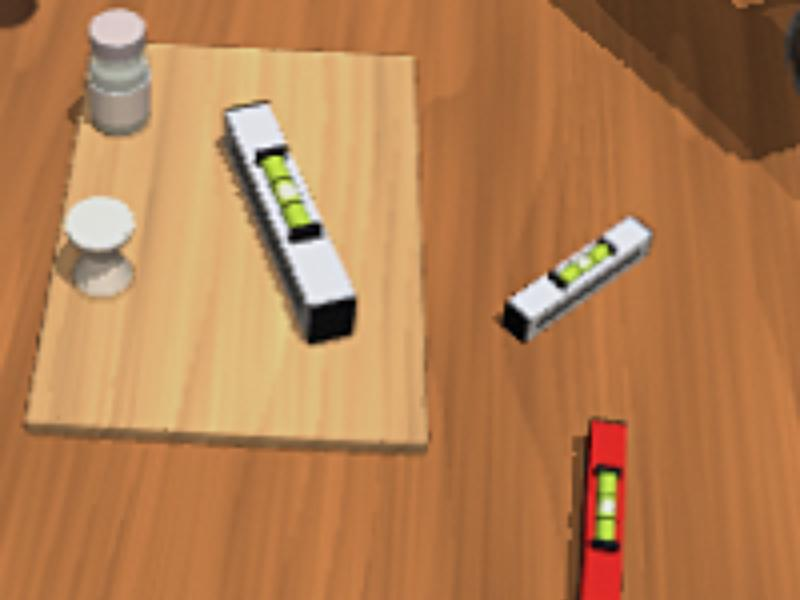

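The crop confirms it: the big silver level at crop (290,215) lies on the chopping board. It is clearly larger than the small silver one at (580,275), which lies on the counter. Next I'll measure the obstacles and the move distances.

```bash
cat > go.py <<'E'
from h import *
from sys import argv
# go.py x y z yaw ; prints tool shift and turn
o=status.get_obs();T=toolT(o)
for a in argv[1:]:
    v=np.array(eval(a)); y=(o['orientation'][2]-v[3]+180)%360-180
    print(a,'shift',(T[:3,:3].T@(v[:3]-T[:3,3])).round(4),'turn',round(y,1))
E
python3 go.py "(.45,-.25,.25,-65.5)" "(.481,.24,.15,-65.5)" "(.481,.24,.046,-65.5)"
python3 - <<'E'
from h import *
s=snap('side');P=cloud(s);x,y,z=[P[...,i] for i in range(3)]
m=((s['z_map']>0)&(z>.1)&(z<.3)&(x>.5)&(y<.25)&(y>-.4)).astype(np.uint8)
k,l,st,c=cv2.connectedComponentsWithStats(m)
for i in range(1,k):
    if st[i,4]>20: q=P[l==i];print(st[i,4],c[i].round(),q.mean(0).round(3),q.min(0).round(3),q.max(0).round(3))
E
```

```text
(.45,-.25,.25,-65.5) shift [-0.3753  0.3225  0.0013] turn -100.4
(.481,.24,.15,-65.5) shift [-0.5251  0.79    0.1016] turn -100.4
(.481,.24,.046,-65.5) shift [-0.5251  0.7899  0.2056] turn -100.4
63 [ 1. 92.] [ 1.674 -0.385  0.129] [ 1.669 -0.399  0.1  ] [ 1.679 -0.362  0.171]
416 [206. 135.] [ 0.734 -0.13   0.144] [ 0.707 -0.158  0.101] [ 0.766 -0.112  0.203]
188 [199. 172.] [0.717 0.034 0.123] [0.701 0.011 0.1  ] [0.738 0.047 0.144]
104 [229. 207.] [0.607 0.148 0.102] [0.587 0.127 0.1  ] [0.624 0.167 0.106]
```

The rows are not in the units I measure in: turns go in shares of 180 degrees. I convert before sending: -80 degrees is -0.4444.

tcp_steps(motion=[[[-0.047, 0.04, 0], -0.0556, 0.088], [[-0.094, 0.08, 0], -0.1111, 0.088], [[-0.14, 0.12, 0], -0.1667, 0.088], [[-0.188, 0.16, 0], -0.2222, 0.088], [[-0.234, 0.2, 0], -0.2778, 0.088], [[-0.281, 0.241, 0], -0.3333, 0.088], [[-0.328, 0.281, 0], -0.3889, 0.088], [[-0.375, 0.322, 0], -0.4444, 0.088]])

```text
clock: 1.3
tool_pos: [0.4508, -0.2489, 0.252]
orientation: [-179.9, -0.0, -85.5]
force: [0.9, -0.8, -0.4]
opening: 0.0878
gripper_force: 0.0
```

```bash
python3 go.py "(.481,.24,.13,-65.5)"  "(.481,.24,.046,-65.5)"
```

```text
(.481,.24,.13,-65.5) shift [-0.485  -0.0682  0.1219] turn -20.0
(.481,.24,.046,-65.5) shift [-0.4851 -0.0681  0.2059] turn -20.0
```

To row units: -20 degrees is -0.1111.

tcp_steps(motion=[[[-0.06, -0.008, 0.005], -0.0278, 0.088], [[-0.12, -0.017, 0.01], -0.0556, 0.088], [[-0.18, -0.026, 0.02], -0.0833, 0.088], [[-0.24, -0.034, 0.03], -0.1111, 0.088], [[-0.3, -0.043, 0.05], -0.1111, 0.088], [[-0.36, -0.051, 0.07], -0.1111, 0.088], [[-0.42, -0.06, 0.09], -0.1111, 0.088], [[-0.478, -0.068, 0.11], -0.1111, 0.088]])

```text
clock: 2.3
tool_pos: [0.4829, 0.23, 0.1424]
orientation: [-179.9, 0.0, -65.8]
force: [0.9, -0.4, 0.5]
opening: 0.0878
gripper_force: 0.0
```

```bash
python3 go.py "(.481,.24,.13,-65.5)"  "(.481,.24,.046,-65.5)"
python3 - <<'E'
from h import *
w=snap('wrist'); save(w,'w1.png')
P=cloud(w);z=P[...,2];m=((w['z_map']>0)&(z>.044)&(z<.058)&(abs(P[...,0]-.481)<.12)&(abs(P[...,1]-.24)<.12)).astype(np.uint8)
k,l,st,c=cv2.connectedComponentsWithStats(m);i=1+np.argmax(st[1:,4]);q=P[l==i];print(st[i],cv2.minAreaRect((q[:,:2]*1000).astype(np.float32)))
E
```

```text
(.481,.24,.13,-65.5) shift [-0.0099 -0.0023  0.0124] turn -0.3
(.481,.24,.046,-65.5) shift [-0.0099 -0.0023  0.0964] turn -0.3
[ 230   98   39  138 3842] ((493.8853759765625, 212.20205688476562), (30.183189392089844, 118.09205627441406), 24.7646541595459)
```

tcp_steps(motion=[[[-0.01, -0.002, 0.04], 0, 0.088], [[-0.01, -0.002, 0.08], 0, 0.088], [[-0.01, -0.002, 0.096], 0, 0.088], [[-0.01, -0.002, 0.096], 0, 0.02], [[-0.01, -0.002, 0.096], 0, 0.02], [[-0.01, -0.002, 0.096], 0, 0.02], [[-0.01, -0.002, 0.096], 0, 0.02], [[-0.01, -0.002, 0.096], 0, 0.02]])

```text
clock: 3.35
tool_pos: [0.4808, 0.2378, 0.0471]
orientation: [-180.0, 0.0, -65.9]
force: [0.0, 0.1, 0.2]
opening: 0.0433
gripper_force: 0.0
```

tcp_steps(motion=[[[0, 0, 0], 0, 0.02], [[0, 0, 0], 0, 0.02], [[0, 0, 0], 0, 0.02], [[0, 0, -0.03], 0, 0.02], [[0, 0, -0.08], 0, 0.02], [[0, 0, -0.13], 0, 0.02]])

```text
clock: 4.1
tool_pos: [0.48, 0.2372, 0.1772]
orientation: [179.9, -0.0, -65.9]
force: [1.7, 1.7, -3.1]
opening: 0.0296
gripper_force: 30.0
```

```bash
python3 go.py "(.5335,-.29,.18,-102.3)"; python3 - <<'E'
from h import *
w=snap('side'); save(w,'s2.png')
E
```

```text
(.5335,-.29,.18,-102.3) shift [ 0.503   0.1667 -0.0021] turn 36.4
```

View pics/s2.png

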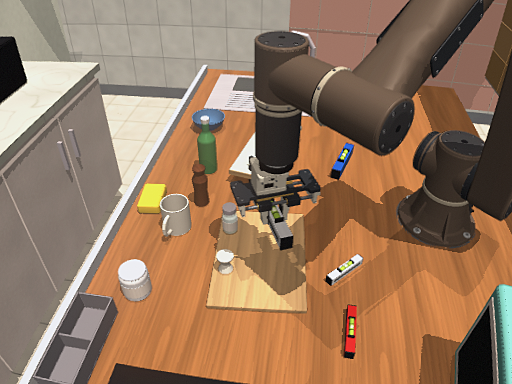

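The picture shows the level held at its middle, around (277,225), with the spice jar and egg cup undisturbed. I'll carry it over to the shelf.

To row units: 36.4 degrees is 0.2022.

tcp_steps(motion=[[[0.058, 0.015, 0], 0.0278, 0.02], [[0.116, 0.03, 0], 0.0556, 0.02], [[0.174, 0.05, 0], 0.0833, 0.02], [[0.232, 0.07, 0], 0.1111, 0.02], [[0.29, 0.09, 0], 0.1389, 0.02], [[0.348, 0.11, 0], 0.1667, 0.02], [[0.406, 0.135, 0], 0.1944, 0.02], [[0.46, 0.155, 0], 0.2022, 0.02]])

```text
clock: 5.15
tool_pos: [0.5266, -0.2473, 0.1758]
orientation: [179.9, 0.0, -102.4]
force: [0.7, -0.0, -1.9]
opening: 0.0298
gripper_force: 30.0
```

tcp_steps(motion=[[[0, 0, 0], 0, 0.02], [[0, 0, 0], 0, 0.02]])

```text
clock: 5.4
tool_pos: [0.5266, -0.2456, 0.1756]
orientation: [179.9, 0.0, -102.3]
force: [-0.1, 0.5, -2.2]
opening: 0.03
gripper_force: 30.0
```

```bash
python3 m.py | grep -v level; python3 go.py "(.535,-.284,.13,-102.3)"
```

```text
scene shelf 3320 ((547.5818481445312, -234.9064483642578), (340.1327819824219, 151.57923889160156), 78.23417663574219) plane [-0.00265831 -0.02617117  0.05250797]
  ray rect ((551.5556640625, -234.6504669189453), (341.5169372558594, 152.9484100341797), 77.35963439941406)
scene knob 47 [208.17021277 216.63829787] [ 0.581955   -0.10173018  0.08212709] 0.0931374109631311 ((580.4476318359375, -101.69627380371094), (7.4023966789245605, 35.689361572265625), 45.686153411865234)
side shelf 583 ((528.5646362304688, -303.0687255859375), (199.2799530029297, 148.05178833007812), 79.3699722290039) plane [-0.00162588 -0.02675232  0.05269639]
  ray rect ((527.9487915039062, -302.41619873046875), (203.36981201171875, 149.1687469482422), 78.78314208984375)
side knob 107 [254.00934579 162.77570093] [ 0.57334829 -0.09583244  0.07903314] 0.09265558954430775 ((573.6200561523438, -98.42974853515625), (13.4661865234375, 45.28041458129883), 45.57757568359375)
(.535,-.284,.13,-102.3) shift [ 0.0369 -0.0161  0.0462] turn 0.1
```

tcp_steps(motion=[[[0.037, -0.016, 0.03], 0, 0.02], [[0.037, -0.016, 0.055], 0, 0.02], [[0.037, -0.016, 0.07], 0, 0.02], [[0.037, -0.016, 0.077], 0, 0.02], [[0.037, -0.016, 0.081], 0, 0.02], [[0.037, -0.016, 0.081], 0, 0.02]])

```text
clock: 6.25
tool_pos: [0.5356, -0.2847, 0.0962]
orientation: [-180.0, -0.0, -102.2]
force: [-1.0, -0.3, -1.2]
opening: 0.0297
gripper_force: 30.0
```

tcp_steps(motion=[[[0, 0, 0.001], 0, 0.02], [[0, 0, 0.002], 0, 0.02], [[0, 0, 0.003], 0, 0.02], [[0, 0, 0.003], 0, 0.02]])

```text
clock: 6.75
tool_pos: [0.5351, -0.285, 0.0926]
orientation: [180.0, 0.0, -102.3]
force: [0.4, 0.2, -1.5]
opening: 0.0299
gripper_force: 30.0
```

tcp_steps(motion=[[[0, 0, 0.001], 0, 0.02], [[0, 0, 0.002], 0, 0.02], [[0, 0, 0.002], 0, 0.02]])

```text
clock: 7.12
tool_pos: [0.5352, -0.285, 0.0906]
orientation: [180.0, 0.0, -102.3]
force: [-0.2, -0.2, -3.1]
opening: 0.0295
gripper_force: 30.0
```

tcp_steps(motion=[[[0, 0, 0.001], 0, 0.02], [[0, 0, 0.001], 0, 0.02]])

```text
clock: 7.38
tool_pos: [0.5354, -0.285, 0.09]
orientation: [-180.0, -0.0, -102.2]
force: [-0.8, 1.9, 1.1]
opening: 0.0296
gripper_force: 30.0
```

tcp_steps(motion=[[[0, 0, 0.0005], 0, 0.02], [[0, 0, 0.001], 0, 0.02], [[0, 0, 0.001], 0, 0.02]])

```text
clock: 7.75
tool_pos: [0.5356, -0.2849, 0.0889]
orientation: [-180.0, 0.0, -102.2]
force: [0.3, 3.8, 3.8]
opening: 0.0301
gripper_force: 30.0
```

tcp_steps(motion=[[[0, 0, 0.0005], 0, 0.02], [[0, 0, 0.001], 0, 0.02], [[0, 0, 0.001], 0, 0.02], [[0, 0, 0.001], 0, 0.02]])

```text
clock: 8.25
tool_pos: [0.5356, -0.2849, 0.0884]
orientation: [-179.9, -0.0, -102.2]
force: [-0.6, 6.5, 7.9]
opening: 0.03
gripper_force: 30.0
```

tcp_steps(motion=[[[0, 0, 0], 0, 0.02], [[0, 0, 0], 0, 0.06], [[0, 0, 0], 0, 0.06], [[0, 0, 0], 0, 0.07], [[0, 0, -0.03], 0, 0.07], [[0, 0, -0.08], 0, 0.07], [[0, 0, -0.12], 0, 0.07]])

```text
clock: 9.12
tool_pos: [0.5352, -0.2852, 0.2093]
orientation: [-180.0, -0.0, -102.3]
force: [0.2, -0.4, 0.2]
opening: 0.0696
gripper_force: 0.0
```

```bash
cat > sh.py <<'E'
from h import *
w=snap('wrist');P=cloud(w);z=P[...,2];hsv=cv2.cvtColor(w['frame'],cv2.COLOR_RGB2HSV)
m=((hsv[...,0]>22)&(hsv[...,0]<45)&(hsv[...,1]>120)).astype(np.uint8)
print(m.sum(),P[m>0].mean(0) if m.any() else '')
save(w,'w2.png')
cv2.imwrite('pics/w2b.png',cv2.resize(w['frame'][...,::-1],(768,576)))
E
python3 sh.py
```

```text
1574 [ 0.43999163 -0.27032797  0.12034275]
```

View pics/w2b.png

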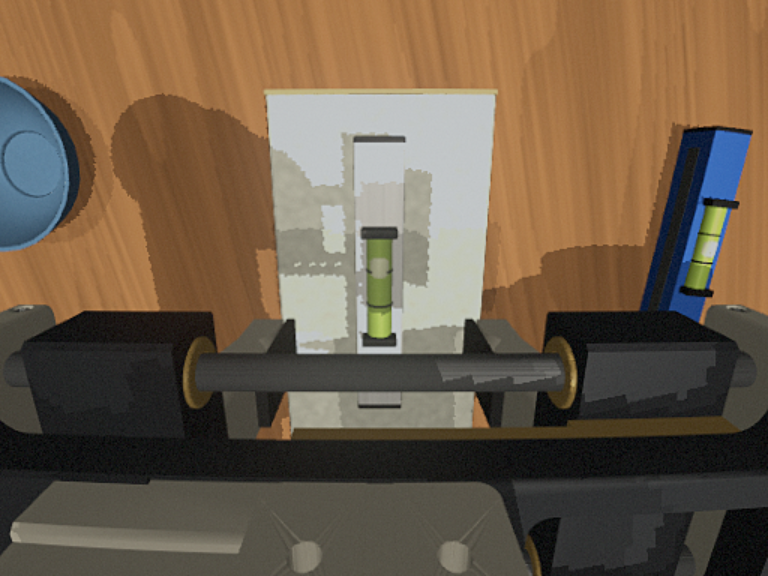

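The level lies straight on the shelf. The bubble, at (379,267), is above the upper line at about (379,272), towards the fixed-leg end as expected. The black lines are at rows 272 and 305. Next is the knob.

```bash
python3 go.py "(.53,-.055,.2,-44.5)"
```

```text
(.53,-.055,.2,-44.5) shift [-0.2245  0.0563  0.0143] turn -57.7
```

To row units: -57.7 degrees is -0.3206.

tcp_steps(motion=[[[-0.037, 0.009, 0], -0.0556, 0.07], [[-0.075, 0.018, 0], -0.1111, 0.07], [[-0.112, 0.028, 0], -0.1667, 0.07], [[-0.15, 0.037, 0], -0.2222, 0.07], [[-0.187, 0.047, 0], -0.2778, 0.07], [[-0.224, 0.056, 0.005], -0.3206, 0.07], [[-0.224, 0.056, 0.01], -0.3206, 0.07]])

```text
clock: 10.05
tool_pos: [0.528, -0.0523, 0.1974]
orientation: [-180.0, -0.0, -44.3]
force: [-0.2, -0.2, 0.8]
opening: 0.0701
gripper_force: 0.0
```

```bash
cat > kn.py <<'E'
from h import *
w=snap('wrist');P=cloud(w);z=P[...,2];f=w['frame']
m=((w['z_map']>0)&(f.max(2)<70)&(z>.075)&(z<.1)&(abs(P[...,0]-.575)<.05)&(abs(P[...,1]+.1)<.05)).astype(np.uint8)
k,l,st,c=cv2.connectedComponentsWithStats(m)
for i in range(1,k):
    if st[i,4]>40:
        q=P[l==i];t=q[q[:,2]>np.percentile(q[:,2],95)-.005];print(st[i],q[:,2].max(),len(t),cv2.minAreaRect((t[:,:2]*1000).astype(np.float32)))
cv2.imwrite('pics/w3.png',cv2.resize(f[...,::-1],(640,480)))
E
python3 kn.py
```

```text
[248  87  17  54 785] 0.09170007319410914 785 ((574.3760986328125, -100.88741302490234), (13.827280044555664, 44.657196044921875), 45.40525817871094)
```

View pics/w3.png

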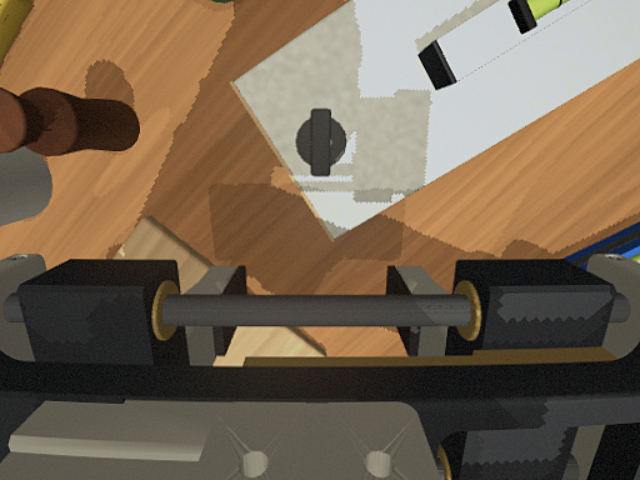

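The knob bar is upright in the view at (321,142), aligned with the tool. Its centre is (0.574,-0.101), top 0.092. It will rise about 0.7 mm per 10° of turn, so I'll follow it.

```bash
python3 go.py "(.5744,-.1009,.090,-44.6)"
```

```text
(.5744,-.1009,.090,-44.6) shift [0.0668 0.001  0.1066] turn 0.1
```

tcp_steps(motion=[[[0.033, 0, 0], 0, 0.06], [[0.066, 0.001, 0.02], 0, 0.06], [[0.066, 0.001, 0.06], 0, 0.06], [[0.066, 0.001, 0.08], 0, 0.06], [[0.066, 0.001, 0.08], 0, 0.06]])

```text
clock: 10.72
tool_pos: [0.573, -0.1024, 0.1157]
orientation: [179.8, 0.1, -44.7]
force: [-0.2, -0.2, -0.0]
opening: 0.0599
gripper_force: 0.0
```

```bash
python3 go.py "(.5744,-.1009,.090,-44.6)"
```

```text
(.5744,-.1009,.090,-44.6) shift [-0.     -0.0022  0.0257] turn -0.1
```

tcp_steps(motion=[[[0, -0.002, 0.015], 0, 0.06], [[0, -0.002, 0.025], 0, 0.06], [[0, -0.002, 0.025], 0, 0.06], [[0, -0.002, 0.025], 0, 0.005], [[0, -0.002, 0.025], 0, 0.005], [[0, -0.002, 0.025], 0, 0.005], [[0, -0.002, 0.025], 0, 0.005], [[0, -0.002, 0.025], 0, 0.005]])

```text
clock: 11.72
tool_pos: [0.5744, -0.1007, 0.0925]
orientation: [179.8, 0.1, -44.6]
force: [-7.2, -14.3, 4.1]
opening: 0.0156
gripper_force: 7.3
```

tcp_steps(motion=[[[0, 0, 0], 0, 0.005], [[0, 0, 0], 0, 0.005], [[0, 0, 0], 0, 0.005]])

```text
clock: 12.1
tool_pos: [0.5739, -0.1013, 0.0926]
orientation: [179.8, 0.1, -44.6]
force: [-4.8, -7.0, 3.6]
opening: 0.0139
gripper_force: 30.0
```

```bash
python3 -c "
from h import *; print(status.get_obs()['joint_pos'])"
```

```text
[  9.24726641  20.67201187 -22.34600249   0.09814156 -47.20700724
  36.11482763]
```

To row units: 60 degrees is 0.3333.

tcp_steps(motion=[[[0, 0, -0.0006], 0.0556, 0.005], [[0, 0, -0.0013], 0.1111, 0.005], [[0, 0, -0.002], 0.1667, 0.005], [[0, 0, -0.0027], 0.2222, 0.005], [[0, 0, -0.0034], 0.2778, 0.005], [[0, 0, -0.004], 0.3333, 0.005], [[0, 0, -0.004], 0.3333, 0.005]])

```text
clock: 12.98
tool_pos: [0.5742, -0.1016, 0.0965]
orientation: [179.9, -0.2, -104.7]
force: [-2.9, -8.9, 1.2]
opening: 0.0139
gripper_force: 30.0
```

```bash
cat > bub.py <<'E'
from h import *
from sys import argv
for n in argv[2:]:
    s=snap(n);f=s['frame'];P=cloud(s)
    hsv=cv2.cvtColor(f,cv2.COLOR_RGB2HSV)
    g=((hsv[...,0]>22)&(hsv[...,0]<50)&(hsv[...,1]>90)&(hsv[...,2]>60)&(abs(P[...,0]-.535)<.07)&(abs(P[...,1]+.285)<.08)).astype(np.uint8)
    print(n,g.sum())
    if g.sum()<15: continue
    v,u=np.nonzero(g); a=max(0,v.min()-30);b=max(0,u.min()-30)
    c=f[a:v.max()+30,b:u.max()+30,::-1]; k=int(min(800//c.shape[1],600//c.shape[0])); cv2.imwrite(f'pics/{argv[1]}_{n}.png',cv2.resize(c,None,fx=k,fy=k,interpolation=cv2.INTER_CUBIC)); print('crop',a,b,k)
    # vial midline profile at top of vial z~.105, axis 77.7deg
    ax=np.array([np.cos(np.radians(77.9)),np.sin(np.radians(77.9))]); q=P[g>0].mean(0)
    fy=P[g>0][:,:2]@ax; print('green extent',fy.min().round(4),fy.max().round(4),'mid',((fy.min()+fy.max())/2).round(4))
E
python3 bub.py c1 scene side wrist
```

```text
scene 43
crop 177 111 9
green extent -0.197 -0.1324 mid -0.1647
side 35
crop 93 239 8
green extent -0.1963 -0.1269 mid -0.1616
wrist 0
```

```bash
python3 - <<'E'
from h import *
w=snap('wrist');f=w['frame'];hsv=cv2.cvtColor(f,cv2.COLOR_RGB2HSV)
g=((hsv[...,0]>22)&(hsv[...,0]<50)&(hsv[...,1]>90)&(hsv[...,2]>60)).astype(np.uint8)
k,l,st,c=cv2.connectedComponentsWithStats(g)
for i in range(1,k):
    if st[i,4]>20: print(st[i],c[i].round(), plane(w,c[i],.104).round(3))
cv2.imwrite('pics/w4.png',f[...,::-1])
E
```

```text
(no output)
```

View pics/w4.png

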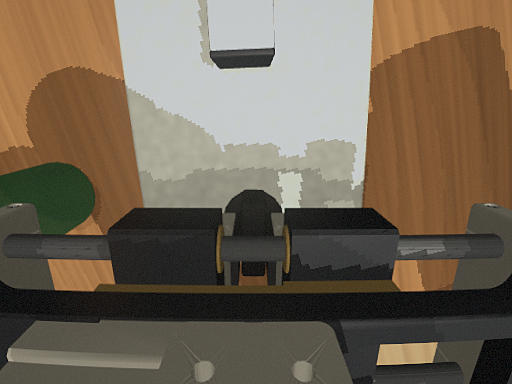

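The view shows only the level's near end at (241,60), so I'll read the bubble from the fixed cameras by a profile along the vial.

```bash
cat > prof.py <<'E'
from h import *
from sys import argv
def prof(n):
    s=snap(n);f=s['frame'].astype(np.float32);P=cloud(s);hsv=cv2.cvtColor(s['frame'],cv2.COLOR_RGB2HSV)
    near=(abs(P[...,0]-.535)<.07)&(abs(P[...,1]+.285)<.1)
    g=(hsv[...,0]>22)&(hsv[...,0]<50)&(hsv[...,1]>90)&(hsv[...,2]>60)&near
    q=P[g]; zt=np.median(q[:,2])
    if n=='scene' or n=='side' or True:
        v,u=np.nonzero(g); X=plane(s,np.c_[u,v],zt)[:,:2]
    th=np.radians(77.9);ax=np.array([np.cos(th),np.sin(th)]);nr=np.array([ax[1],-ax[0]])
    a=X@ax;b=np.median(X@nr);mid=(a.min()+a.max())/2
    t=np.arange(-.04,.0401,.002); out=0
    for db in(-.003,0,.003):
        W=np.c_[(mid+t)[:,None]*ax+(b+db)*nr,np.full(len(t),zt)]
        c=(W-s['W'][:3,3])@s['W'][:3,:3]; sl=c[:,:2]/c[:,2:]; r2=(sl**2).sum(1,keepdims=True)
        uv=(sl*(1+s['k1']*r2)*s['f']+[s['cx'],s['cy']]).astype(np.float32)
        out=out+cv2.remap(f,uv[None,:,0],uv[None,:,1],cv2.INTER_LINEAR)[0]/3
    m=(s['z_map']>0)&(hsv[...,1]<60)&(P[...,2]>.045)&(P[...,2]<.08)&(abs(P[...,0]-.55)<.12)&(P[...,1]<-.13)&(P[...,1]>-.42)
    q=P[m]; co=np.linalg.lstsq(np.c_[q[:,:2],np.ones(len(q))],q[:,2],rcond=None)[0]
    res=abs(np.c_[q[:,:2],np.ones(len(q))]@co-q[:,2])<.003; q=q[res]
    co=np.linalg.lstsq(np.c_[q[:,:2],np.ones(len(q))],q[:,2],rcond=None)[0]
    print(n,'vial n',g.sum(),'extent',round((a.max()-a.min())*1000),'slope y',(co[:2]@ax).round(4),'ntilt',len(q))
    print(' t(mm):blue/red ',' '.join(f'{x*1000:.0f}:{c[2]:.0f}/{c[0]:.0f}' for x,c in zip(t,out)))
for n in argv[1:]: prof(n)
E
python3 prof.py scene side
```

```text
scene vial n 43 extent 67 slope y -0.015 ntilt 1660
 t(mm):blue/red  -40:204/187 -38:168/160 -36:130/139 -34:106/143 -32:94/156 -30:97/176 -28:103/191 -26:108/201 -24:111/204 -22:115/207 -20:117/206 -18:124/206 -16:138/206 -14:159/208 -12:177/210 -10:194/215 -8:201/218 -6:201/218 -4:190/217 -2:174/214 0:153/211 2:137/208 4:124/205 6:118/200 8:114/193 10:111/186 12:112/188 14:113/196 16:115/203 18:116/207 20:117/209 22:118/209 24:119/209 26:116/204 28:110/192 30:101/171 32:93/143 34:92/120 36:114/119 38:149/139 40:191/174
side vial n 36 extent 66 slope y -0.015 ntilt 635
 t(mm):blue/red  -40:105/94 -38:76/81 -36:54/83 -34:38/98 -32:41/126 -30:49/148 -28:57/167 -26:65/185 -24:70/193 -22:74/192 -20:82/191 -18:93/189 -16:107/186 -14:120/185 -12:141/186 -10:165/193 -8:169/197 -6:162/198 -4:156/199 -2:143/199 0:121/196 2:95/191 4:74/186 6:67/180 8:64/176 10:61/173 12:62/175 14:63/177 16:66/180 18:68/185 20:66/186 22:63/179 24:60/168 26:59/153 28:53/127 30:44/99 32:33/70 34:28/49 36:32/43 38:37/40 40:43/41
```

Both views put the bubble at about -7 mm, so roughly 55° remains.

To row units: 55 degrees is 0.3056.

tcp_steps(motion=[[[0, 0, -0.0007], 0.0556, 0.005], [[0, 0, -0.0014], 0.1111, 0.005], [[0, 0, -0.002], 0.1667, 0.005], [[0, 0, -0.0026], 0.2222, 0.005], [[0, 0, -0.0032], 0.2667, 0.005], [[0, 0, -0.0037], 0.3056, 0.005], [[0, 0, -0.0037], 0.3056, 0.005], [[0, 0, -0.0037], 0.3056, 0.005]])

```text
clock: 14.28
tool_pos: [0.5744, -0.1022, 0.1001]
orientation: [-179.9, -0.2, -159.6]
force: [-0.8, -13.9, -1.4]
opening: 0.0137
gripper_force: 30.0
```

tcp_steps(motion=[[[0, 0, 0], 0, 0.005], [[0, 0, 0], 0, 0.005], [[0, 0, 0], 0, 0.005], [[0, 0, 0], 0, 0.005], [[0, 0, 0], 0, 0.005], [[0, 0, 0], 0, 0.005], [[0, 0, 0], 0, 0.005]])

```text
clock: 15.15
tool_pos: [0.5745, -0.1022, 0.1001]
orientation: [-179.9, -0.2, -159.6]
force: [-1.7, -13.8, -0.6]
opening: 0.014
gripper_force: 30.0
```

```bash
python3 prof.py scene side
```

```text
scene vial n 41 extent 64 slope y -0.0023 ntilt 1532
 t(mm):blue/red  -40:213/196 -38:178/167 -36:140/146 -34:109/138 -32:97/154 -30:96/172 -28:102/189 -26:107/198 -24:111/202 -22:112/204 -20:111/204 -18:111/203 -16:110/199 -14:110/192 -12:111/186 -10:119/187 -8:131/192 -6:152/202 -4:173/211 -2:189/216 0:198/220 2:202/220 4:196/217 6:183/211 8:158/200 10:136/192 12:119/187 14:112/191 16:110/196 18:112/201 20:114/204 22:115/204 24:115/204 26:114/200 28:109/190 30:102/168 32:93/141 34:94/119 36:108/114 38:143/135 40:185/170
side vial n 35 extent 67 slope y -0.002 ntilt 730
 t(mm):blue/red  -40:156/145 -38:121/117 -36:86/90 -34:54/73 -32:43/80 -30:40/99 -28:44/126 -26:53/151 -24:58/164 -22:64/175 -20:69/186 -18:71/189 -16:68/183 -14:64/173 -12:60/163 -10:61/158 -8:69/159 -6:81/163 -4:106/174 -2:128/185 0:147/197 2:165/208 4:171/212 6:158/201 8:141/187 10:121/172 12:102/163 14:82/161 16:61/161 18:56/168 20:61/175 22:66/182 24:68/187 26:64/176 28:58/153 30:51/127 32:47/103 34:40/77 36:29/49 38:18/24 40:13/14
```

To row units: -10 degrees is -0.0556.

tcp_steps(motion=[[[0, 0, 0.0003], -0.0278, 0.005], [[0, 0, 0.0006], -0.0556, 0.005], [[0, 0, 0.0006], -0.0556, 0.005], [[0, 0, 0.0006], -0.0556, 0.005], [[0, 0, 0.0006], -0.0556, 0.05], [[0, 0, 0.0006], -0.0556, 0.05], [[0, 0, 0.0006], -0.0556, 0.05], [[0, 0, -0.03], -0.0556, 0.05]])

```text
clock: 16.25
tool_pos: [0.5742, -0.0996, 0.1286]
orientation: [179.9, -0.2, -149.6]
force: [0.6, 0.2, 1.1]
opening: 0.0472
gripper_force: 0.0
```

```bash
python3 go.py "(.575,-.225,.2,-102.2)" "(.555,-.19,.2,-102.2)"
```

```text
(.575,-.225,.2,-102.2) shift [ 0.0632 -0.1084 -0.0714] turn -47.4
(.555,-.19,.2,-102.2) shift [ 0.0627 -0.0681 -0.0713] turn -47.4
```

To row units: -47.4 degrees is -0.2633.

tcp_steps(motion=[[[0, 0, -0.03], -0.0444, 0.05], [[0.01, -0.02, -0.06], -0.0944, 0.05], [[0.03, -0.05, -0.07], -0.15, 0.03], [[0.05, -0.08, -0.07], -0.2056, 0.01], [[0.07, -0.09, -0.07], -0.2611, 0], [[0.08, -0.1, -0.07], -0.2633, 0], [[0.08, -0.1, -0.07], -0.2633, 0]])

```text
clock: 17.12
tool_pos: [0.5574, -0.227, 0.2004]
orientation: [-180.0, 0.0, -102.4]
force: [0.1, 0.6, -0.4]
opening: 0.0057
gripper_force: 0.0
```

```bash
python3 - <<'E'
from h import *
w=snap('wrist');f=w['frame'];hsv=cv2.cvtColor(f,cv2.COLOR_RGB2HSV)
print(toolT()[:3,3])
g=((hsv[...,0]>22)&(hsv[...,0]<50)&(hsv[...,1]>90)&(hsv[...,2]>60)).astype(np.uint8)
k,l,st,c=cv2.connectedComponentsWithStats(g)
for i in range(1,k):
    if st[i,4]>40: print(st[i],c[i].round())
cv2.imwrite('pics/w5.png',f[...,::-1])
E
python3 prof.py scene side|grep vial
```

```text
[ 0.55764307 -0.22650345  0.20039721]
[480  79  30  62 784] [494. 109.]
[255  83  18  27 456] [263.  96.]
[255 111  18  26 250] [263. 124.]
[255 138  17  25 410] [263. 150.]
[ 72 260  57  30 422] [104. 273.]
scene vial n 50 extent 65 slope y -0.0069 ntilt 1636
side vial n 32 extent 61 slope y -0.0033 ntilt 1230
```

View pics/w5.png

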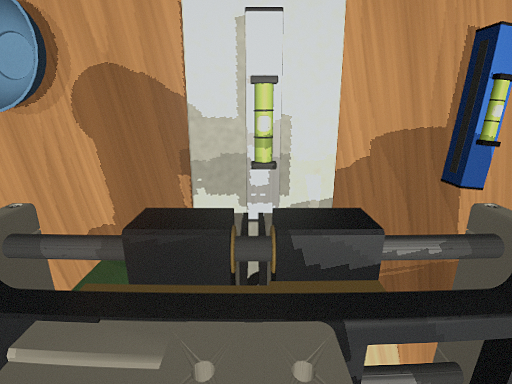

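The two lines are at rows 110 and 137, and the bubble is between them at about (263,123). I'll get the numbers and the level's position for pressing.

```bash
python3 - <<'E'
from h import *
w=snap('wrist');f=w['frame'].astype(float)
p=f[80:166,259:268].mean(1); 
print(' '.join(f'{80+i}:{r[2]:.0f}/{r[0]:.0f}' for i,r in enumerate(p)))
P=cloud(w);z=P[...,2]
m=((w['z_map']>0)&(z>.086)&(z<.12)&(abs(P[...,0]-.54)<.05)&(abs(P[...,1]+.29)<.13)).astype(np.uint8)
k,l,st,c=cv2.connectedComponentsWithStats(m);i=1+np.argmax(st[1:,4]);q=P[l==i]
print(st[i],cv2.minAreaRect((q[:,:2]*1000).astype(np.float32)))
X=plane(w,[[263,83],[263,110],[263,137],[263,162],[264,80],[264,166],[247,45],[282,45],[248,9],[282,9]],.103);print(X.round(4))
print('ends (flat top)',plane(w,[[247,45],[282,45],[248,11],[282,11],[247,210],[274,210]],.096).round(4))
E
```

```text
80:83/84 81:62/66 82:98/170 83:121/201 84:120/199 85:118/197 86:119/197 87:119/197 88:119/197 89:120/197 90:119/197 91:120/197 92:119/197 93:119/196 94:120/197 95:118/196 96:120/197 97:120/197 98:120/197 99:119/196 100:120/197 101:120/196 102:120/197 103:120/197 104:119/197 105:120/197 106:122/201 107:126/214 108:74/88 109:69/64 110:122/212 111:121/201 112:118/198 113:115/197 114:139/187 115:201/205 116:202/206 117:204/207 118:203/206 119:199/205 120:204/206 121:204/206 122:204/206 123:204/206 124:204/206 125:205/206 126:205/206 127:206/206 128:205/206 129:194/202 130:131/191 131:114/198 132:120/199 133:120/200 134:112/189 135:87/137 136:59/61 137:73/117 138:90/157 139:89/152 140:88/150 141:88/151 142:87/150 143:87/150 144:88/151 145:87/149 146:86/149 147:90/156 148:108/183 149:120/201 150:118/198 151:118/197 152:118/198 153:119/198 154:119/198 155:118/197 156:116/196 157:112/192 158:110/188 159:113/192 160:104/182 161:59/84 162:63/63 163:81/87 164:77/83 165:75/81
[ 245    5   40  216 7319] ((536.304443359375, -283.43096923828125), (180.5474853515625, 30.649141311645508), 77.54962921142578)
[[ 0.5305 -0.3136  0.103 ]
 [ 0.5347 -0.2929  0.103 ]
 [ 0.5392 -0.2714  0.103 ]
 [ 0.5435 -0.2505  0.103 ]
 [ 0.5292 -0.3156  0.103 ]
 [ 0.5434 -0.2469  0.103 ]
 [ 0.5369 -0.344   0.103 ]
 [ 0.5102 -0.3382  0.103 ]
 [ 0.5306 -0.3689  0.103 ]
 [ 0.5053 -0.3635  0.103 ]]
ends (flat top) [[ 0.5367 -0.3455  0.096 ]
 [ 0.5092 -0.3396  0.096 ]
 [ 0.5305 -0.3697  0.096 ]
 [ 0.5044 -0.3641  0.096 ]
 [ 0.5672 -0.2081  0.096 ]
 [ 0.5427 -0.2028  0.096 ]]
```

Lines at 108.5 and 136 (middle 122.2), bubble 114 to 130 (middle 122): it is centred to about 0.2 mm. Now I'll press 62 mm from the middle on the knob-side flat.

```bash
python3 go.py "(.5497,-.2229,.132,-102.5)"
```

```text
(.5497,-.2229,.132,-102.5) shift [-0.0012  0.0085  0.0683] turn 0.3
```

tcp_steps(motion=[[[-0.002, -0.008, 0.02], 0, 0], [[-0.002, -0.008, 0.05], 0, 0], [[-0.002, -0.008, 0.068], 0, 0], [[-0.002, -0.008, 0.068], 0, 0]])

```text
clock: 17.82
tool_pos: [0.5647, -0.2257, 0.1299]
orientation: [179.8, -0.0, -102.2]
force: [0.2, -0.1, 0.4]
opening: 0.0005
gripper_force: 0.0
```

```bash
python3 go.py "(.5497,-.2229,.132,-102.5)"
```

```text
(.5497,-.2229,.132,-102.5) shift [ 0.0005  0.0153 -0.0021] turn 0.3
```

I guessed the sideways sign wrong. There is no contact, so I'll shift it back.

tcp_steps(motion=[[[0, 0.008, -0.005], 0, 0], [[0, 0.0155, -0.003], 0, 0], [[0, 0.0155, 0], 0, 0], [[0, 0.0155, 0], 0, 0]])

```text
clock: 18.32
tool_pos: [0.5504, -0.223, 0.1326]
orientation: [-180.0, 0.0, -102.2]
force: [-1.2, -0.6, 0.1]
opening: 0.0008
gripper_force: 0.0
```

tcp_steps(motion=[[[0, 0, 0.002], 0, 0], [[0, 0, 0.004], 0, 0], [[0, 0, 0.004], 0, 0]])

```text
clock: 18.7
tool_pos: [0.5504, -0.223, 0.128]
orientation: [180.0, -0.0, -102.2]
force: [-0.1, -0.3, -0.7]
opening: 0.0001
gripper_force: 0.0
```

tcp_steps(motion=[[[0, 0, 0.001], 0, 0], [[0, 0, 0.002], 0, 0], [[0, 0, 0.002], 0, 0]])

```text
clock: 19.08
tool_pos: [0.5504, -0.223, 0.1262]
orientation: [180.0, -0.0, -102.2]
force: [0.3, 0.9, 0.1]
opening: 0.0005
gripper_force: 0.0
```

tcp_steps(motion=[[[0, 0, 0.001], 0, 0], [[0, 0, 0.002], 0, 0], [[0, 0, 0.002], 0, 0]])

```text
clock: 19.45
tool_pos: [0.5504, -0.223, 0.1243]
orientation: [180.0, -0.0, -102.2]
force: [-0.1, -0.4, -0.2]
opening: 0.0006
gripper_force: 0.0
```

tcp_steps(motion=[[[0, 0, 0.0005], 0, 0], [[0, 0, 0.001], 0, 0], [[0, 0, 0.001], 0, 0]])

```text
clock: 19.82
tool_pos: [0.5505, -0.223, 0.1233]
orientation: [180.0, 0.0, -102.2]
force: [0.4, -0.4, 0.0]
opening: 0.0002
gripper_force: 0.0
```

tcp_steps(motion=[[[0, 0, 0.0005], 0, 0], [[0, 0, 0.001], 0, 0], [[0, 0, 0.001], 0, 0]])

```text
clock: 20.2
tool_pos: [0.5505, -0.223, 0.1223]
orientation: [180.0, 0.0, -102.2]
force: [0.5, 0.7, 0.1]
opening: 0.0005
gripper_force: 0.0
```

tcp_steps(motion=[[[0, 0, 0.0005], 0, 0], [[0, 0, 0.001], 0, 0], [[0, 0, 0.001], 0, 0]])

```text
clock: 20.58
tool_pos: [0.5505, -0.223, 0.1213]
orientation: [180.0, -0.0, -102.2]
force: [-0.5, 0.2, 0.1]
opening: 0.0002
gripper_force: 0.0
```

tcp_steps(motion=[[[0, 0, 0.0005], 0, 0], [[0, 0, 0.001], 0, 0], [[0, 0, 0.001], 0, 0]])

```text
clock: 20.95
tool_pos: [0.5506, -0.223, 0.1212]
orientation: [-180.0, -0.0, -102.1]
force: [-2.9, 1.7, 6.3]
opening: 0.0006
gripper_force: 3.6
```

tcp_steps(motion=[[[0, 0, 0.0003], 0, 0], [[0, 0, 0.0005], 0, 0], [[0, 0, 0.0005], 0, 0], [[0, 0, 0.0005], 0, 0]])

```text
clock: 21.45
tool_pos: [0.5506, -0.223, 0.1211]
orientation: [-180.0, -0.0, -102.1]
force: [-3.7, 3.9, 10.6]
opening: 0.0002
gripper_force: 5.3
```

```bash
python3 -c "
from plant import status
print(status.get_obs()['force'])"
```

```text
[-3.70838864  3.85925005 10.62322331]
```

tcp_steps(motion=[[[0, 0, 0], 0, 0], [[0, 0, 0], 0, 0], [[0, 0, 0], 0, 0], [[0, 0, 0], 0, 0], [[0, 0, 0], 0, 0], [[0, 0, 0], 0, 0], [[0, 0, 0], 0, 0], [[0, 0, 0], 0, 0]])

```text
clock: 22.45
tool_pos: [0.5506, -0.223, 0.1212]
orientation: [-180.0, -0.0, -102.1]
force: [-4.1, 3.3, 11.1]
opening: 0.0004
gripper_force: 5.3
```

```bash
python3 prof.py scene side; python3 - <<'E'
from h import *
s=snap('side');b=snap('scene')
A=cv2.resize(s['frame'][80:200,160:340,::-1],(720,480));cv2.imwrite('pics/fin.png',A)
E
```

```text
scene vial n 13 extent 14 slope y -0.0048 ntilt 1679
 t(mm):blue/red  -40:248/236 -38:248/236 -36:248/236 -34:248/237 -32:248/237 -30:248/237 -28:248/237 -26:248/237 -24:247/237 -22:247/235 -20:245/232 -18:238/224 -16:226/209 -14:196/180 -12:159/153 -10:121/136 -8:100/142 -6:90/160 -4:95/179 -2:102/194 0:108/202 2:109/201 4:107/193 6:103/179 8:98/161 10:92/137 12:86/115 14:82/99 16:82/92 18:80/86 20:77/81 22:71/74 24:66/69 26:61/63 28:59/61 30:57/60 32:56/60 34:55/59 36:54/58 38:55/58 40:57/59
side vial n 14 extent 52 slope y -0.0038 ntilt 1075
 t(mm):blue/red  -40:114/115 -38:102/104 -36:87/90 -34:77/79 -32:69/72 -30:63/74 -28:56/80 -26:50/86 -24:60/103 -22:68/117 -20:74/129 -18:75/136 -16:73/135 -14:75/132 -12:77/131 -10:87/137 -8:111/152 -6:116/158 -4:120/165 -2:126/173 0:124/174 2:118/173 4:104/166 6:94/155 8:84/137 10:72/118 12:62/104 14:67/103 16:72/103 18:74/101 20:71/99 22:69/96 24:69/94 26:70/93 28:73/93 30:74/92 32:75/90 34:72/87 36:73/89 38:74/90 40:76/92
```

View pics/fin.png

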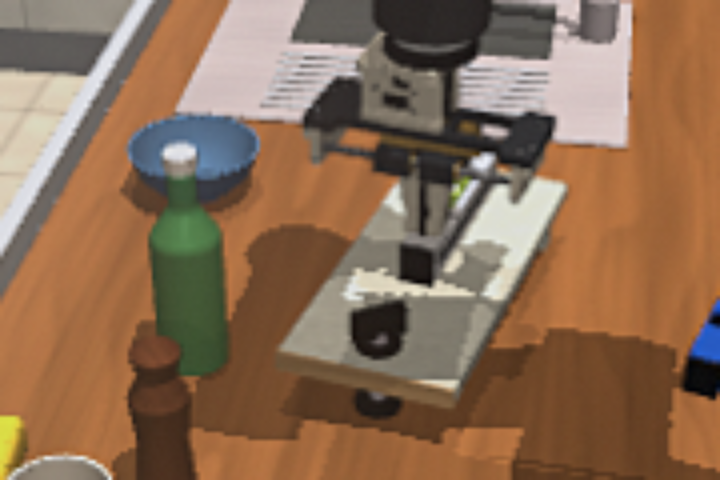

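The view shows the closed fingers pressing on the level's knob-side end at (425,235). The vial is half hidden there, so I'll check the bubble in the wrist camera.

```bash
python3 - <<'E'
from h import *
w=snap('wrist');cv2.imwrite('pics/w6.png',w['frame'][0:250,130:390,::-1].repeat(2,0).repeat(2,1))
f=w['frame'].astype(float);hsv=cv2.cvtColor(w['frame'],cv2.COLOR_RGB2HSV)
g=(hsv[...,0]>22)&(hsv[...,0]<50)&(hsv[...,1]>90)&(hsv[...,2]>50);g[250:]=0;g[:,:200]=0;g[:,330:]=0
v,u=np.nonzero(g);c=int(np.median(u));print(v.min(),v.max(),c)
p=f[:,c-3:c+4].mean(1);print(' '.join(f'{i}:{p[i,2]:.0f}/{p[i,0]:.0f}' for i in range(max(0,v.min()-4),v.max()+4)))
E
```

```text
63 183 256
59:82/88 60:87/93 61:72/75 62:49/44 63:52/72 64:116/195 65:121/204 66:120/199 67:117/197 68:119/198 69:119/198 70:119/198 71:120/198 72:119/198 73:119/198 74:119/198 75:121/198 76:120/198 77:120/198 78:120/198 79:121/198 80:121/198 81:121/198 82:122/198 83:121/198 84:122/199 85:122/198 86:122/198 87:122/198 88:122/198 89:122/198 90:123/198 91:123/198 92:122/198 93:123/198 94:123/198 95:123/199 96:123/198 97:124/199 98:124/199 99:123/198 100:123/199 101:124/199 102:124/201 103:130/214 104:83/106 105:78/77 106:76/67 107:122/210 108:125/200 109:125/200 110:125/199 111:123/199 112:120/199 113:143/192 114:206/200 115:203/200 116:203/200 117:204/200 118:205/200 119:205/200 120:204/200 121:198/199 122:201/200 123:206/200 124:205/199 125:205/200 126:205/200 127:205/199 128:205/200 129:205/199 130:205/200 131:205/199 132:205/199 133:205/200 134:205/200 135:205/200 136:201/199 137:173/194 138:115/199 139:122/199 140:125/199 141:125/199 142:124/198 143:125/200 144:127/205 145:117/194 146:72/63 147:82/101 148:107/172 149:123/203 150:103/173 151:84/145 152:87/149 153:88/150 154:86/150 155:88/150 156:87/149 157:86/149 158:85/149 159:86/149 160:85/149 161:85/148 162:85/149 163:85/148 164:85/148 165:84/148 166:84/148 167:83/148 168:82/147 169:83/148 170:83/147 171:82/147 172:83/148 173:81/143 174:70/125 175:68/122 176:71/124 177:69/123 178:70/124 179:69/123 180:68/123 181:68/123 182:70/128 183:61/114 184:35/33 185:41/46 186:46/51
```

View pics/w6.png

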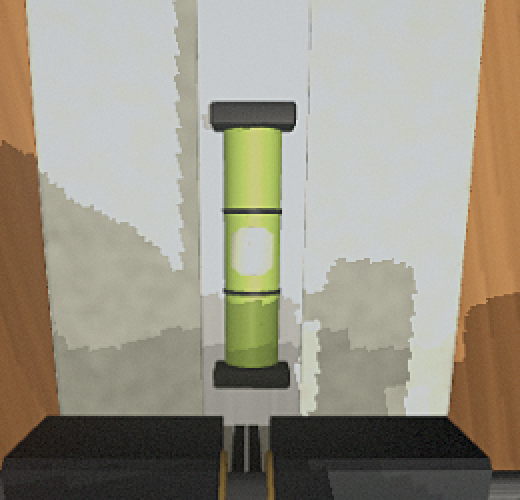

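The lines are at rows 105 and 146 (middle 125.5). The bubble spans 113 to 137 (middle 125.3), so it is centred while the arm presses with about 11 N. I'm handing the job in.

```bash
python3 -c "
from plant import status,job
o=status.get_obs();print(o['clock'],o['force']);print(job.close_job())"
```

```text
22.7 [-3.57835944  2.47467577 10.26125711]
the job is handed in; nothing more can be done
None
```

The job is handed in at 22.7 s: the level lies lengthwise on the shelf, the knob was turned until the bubble sat centred between the lines, and the arm is still pressing on the level with about 10 N.

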